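# Unstack the bisque lids and close each jar with its own

## Task

The fired lids stand in two stacks, one lid on the knob of another. Take the stacks apart and gently set each of the five lids on the open jar of its own shape and size, fully home on the rim with its boss in the mouth, the square lids squared up with their jars. Leave the jars standing where they are.

Things in the scene. Friction and masses are not known exactly. Their poses are not given: they have to be found in the camera images.
- lid_round_large: large round lid, unglazed terracotta: from below, a round locating boss 80 mm diameter, 5 mm high; a round plate 114 mm diameter, 8 mm thick; on its centre an upright straight-sided round knob 34 mm diameter, 32 mm high. 45 mm high in all. Origin: centre of the underside of the boss; z up through the knob.
- jar_round_large: low open large round jar, unglazed terracotta, straight-sided: outside 106 mm diameter, 48 mm high, walls 5 mm, so its mouth is 96 mm diameter; stands upright and loose on the bench. Takes the large round lid: the boss drops 5 mm into the mouth with 8 mm play all round and the plate rests on the rim. Origin: centre of its underside, on the bench; z up.
- lid_square_large: large square lid, unglazed terracotta: from below, a square locating boss 70 x 70 mm, 5 mm high; a square plate 104 x 104 mm, 8 mm thick; on its centre an upright straight-sided square knob 32 x 32 mm, 32 mm high. 45 mm high in all. Origin: centre of the underside of the boss; z up through the knob; x and y along the sides of plate, boss and knob alike.
- jar_square_large: low open large square jar, unglazed terracotta, straight-sided: outside 96 x 96 mm, 48 mm high, walls 5 mm, so its mouth is 86 x 86 mm; stands upright and loose on the bench. Takes the large square lid: the boss drops 5 mm into the mouth with 8 mm play all round and the plate rests on the rim. Origin: centre of its underside, on the bench; z up; x and y along its sides.
- lid_round_medium: medium round lid, unglazed terracotta: from below, a round locating boss 52 mm diameter, 5 mm high; a round plate 86 mm diameter, 8 mm thick; on its centre an upright straight-sided round knob 32 mm diameter, 32 mm high. 45 mm high in all. Origin: centre of the underside of the boss; z up through the knob.
- jar_round_medium: low open medium round jar, unglazed terracotta, straight-sided: outside 78 mm diameter, 44 mm high, walls 5 mm, so its mouth is 68 mm diameter; stands upright and loose on the bench. Takes the medium round lid: the boss drops 5 mm into the mouth with 8 mm play all round and the plate rests on the rim. Origin: centre of its underside, on the bench; z up.
- lid_square_medium: medium square lid, unglazed terracotta: from below, a square locating boss 44 x 44 mm, 5 mm high; a square plate 78 x 78 mm, 8 mm thick; on its centre an upright straight-sided square knob 30 x 30 mm, 32 mm high. 45 mm high in all. Origin: centre of the underside of the boss; z up through the knob; x and y along the sides of plate, boss and knob alike.
- jar_square_medium: low open medium square jar, unglazed terracotta, straight-sided: outside 70 x 70 mm, 44 mm high, walls 5 mm, so its mouth is 60 x 60 mm; stands upright and loose on the bench. Takes the medium square lid: the boss drops 5 mm into the mouth with 8 mm play all round and the plate rests on the rim. Origin: centre of its underside, on the bench; z up; x and y along its sides.
- lid_round_small: small round lid, unglazed terracotta: from below, a round locating boss 26 mm diameter, 5 mm high; a round plate 60 mm diameter, 8 mm thick; on its centre an upright straight-sided round knob 26 mm diameter, 32 mm high. 45 mm high in all. Origin: centre of the underside of the boss; z up through the knob.
- jar_round_small: low open small round jar, unglazed terracotta, straight-sided: outside 52 mm diameter, 40 mm high, walls 5 mm, so its mouth is 42 mm diameter; stands upright and loose on the bench. Takes the small round lid: the boss drops 5 mm into the mouth with 8 mm play all round and the plate rests on the rim. Origin: centre of its underside, on the bench; z up.
Not all that is in view belongs to the job. Leave any red or white look-alike of the lid_round_large alone. What is shaped like the lid_square_medium but pink is not meant.

How it is judged:
By the outcome, as a careful person would: the job done as asked, in the order asked, and still so for the second after the job is handed in, with the robot touching nothing.
It also fails if it takes over 134 s, if anything falls off the work surface, if the arm or the gripper's body presses on something with over 40 N, if the wrist force passes 120 N, or if a joint passes its speed limit or range.

## Robot

A 6-joint arm with a two-finger parallel gripper is mounted at the origin on the work surface. World frame = base frame: x ahead of the robot, y to its left, z up, the work surface at z = 0. Lengths are in m, angles in rad, forces in N, time in s.
With the tool pointing down it reaches from about 0.35 to 0.775 m from the base axis. Payload 5.5 kg.
Tool frame: the origin (TCP) lies on the centre line of the jaws, within the pads' length; the fingertips stand 11 mm ahead of it and the grasp point (between the pads) lies 8 mm behind it (env.tip_extent is the distance from the TCP to the fingertips, in m); z points along the fingers, y is the line along which they close (so a half turn about z gives the same grasp; the last joint's range is limited). The gripper opens to 85 mm and grips with 20 to 120 N. Pads are 22 mm wide; open, the fingers measure 114 mm over their backs; the gripper's body (76 mm by 85 mm) begins 54 mm behind the grasp point. The pads swing forward as they close: fully open they stand 13 mm farther back than shut.
Start: joints at [-1.318, 0.313, 0.046, 1.304, 0, 1.431], TCP at [0.22, -0.531, 0.242] pointing down, gripper open.
Joint ranges: [-2.76, 2.76], [-0.86, 1.69], [-1.03, 1.26], [-2.2, 2.34], [-1.47, 1.5], [-3.14, 3.14]. Speed limits (rad/s): [2.57, 2.57, 3.14, 3.14, 3.14, 3.14].

## Interface

Orientations are given as a unit quaternion [w, x, y, z].
In Python, from workcell import env gives the robot as it stands.
- The arm moves only by the shell command python3 -m jog 'ROWS' [FORCE]. ROWS is JSON, a list of rows, each a list of 5 numbers: the gripper's target within -1 to 1 (shut at 1, half-way at 0, fully open at -1), then the shift along the tool's x, y, z in m, then the turn about the tool's z in degrees. In form: [[fingers, tx, ty, tz, turn], ...]. A call has 1 to 5 rows; each row shifts and turns the commanded pose from where the row before left it, along the tool's axes as they then stand; what a row does not reach is not made up. A row lasts 1/12 s, in which the tool goes at most 41.7 mm and 7.16 degrees, less where a joint would pass 70% of its speed; a pose out of reach is approached as far as the arm can. A call is refused whole if a number of a shift passes 0.0417 or a number of a turn 7.16, either way. A call with a gripper value outside its range is refused whole. The fingers move at their own pace and stop on an object; FORCE is the grip in N (left out, the last holds). Time passes only in rows, so rows that do not move let the fingers close. It gives the time, the measured TCP pose, the force, the opening and the grip force at its end, in the units of the state.
- env.get_state(): the state, without advancing time (a new reading comes with each control period).
- env.read_camera(name): name is "scene" or "top"; returns a dict with "img" (400x640x3 uint8, red, green, blue), "fov_y" (degrees; the focal length in pixels is half the picture's height over the tangent of half this angle, whatever the lens; pixels are square), "cx", "cy" (the principal point, pixels), "T" (4x4, takes a point from camera to world coordinates). Camera axes: x right, y up, looking along -z (the intrinsics and any distortion apply to the point x, -y, -z); pixel columns grow to the right and rows downward; lengths in m; the calibration is good to about 2 mm. A picture is of the moment at which its call begins. There is no depth.
- env.hand_in(): hands the job in; it is judged then, once.
The state is a dict: "clock": time; "joint_pos": joint angles; "qvel": joint speeds; "tau": joint torques, N m; "tcp_pos": TCP position; "orientation": TCP orientation; "wrist_force": force on the tool from outside, world axes, zero at the start; "ft_torque": the same for the moment, N m; "finger_gap": finger opening in m; "grip_force": force on a finger pad.
Only numpy, scipy, OpenCV 4.12 (cv2) and the standard library are available. Lean on these libraries where they do the work, as an engineer would, in place of code of your own. Each camera call takes 0.05 s, during which the arm holds its last target. There are 200 camera calls.

## Working session

There is one attempt and no reset: what is moved stays moved. The work goes in short steps, Python scripts to look and compute and a shell command to move; the robot and the scene stay as the last step left them, time stands still between calls to the robot, and variables do not carry over. Pictures are saved under pics/ and viewed, at most 14 in all, crops included, and the job is handed in when it is done.

```bash
ls; mkdir -p pics
python3 - <<'E'
from workcell import env
import cv2,numpy as np
for n in("scene","top"):
    c=env.read_camera(n); cv2.imwrite(f"pics/{n}0.png",c["img"][:,:,::-1]); print(n,{k:v for k,v in c.items() if k!="img"})
print(env.get_state(),env.tip_extent)
E
```

```text
pics
scene {'fov_y': 45.10558206658991, 'cx': 313.2208406575693, 'cy': 201.06130380861578, 'T': array([[ 0.3137152 , -0.71198288,  0.62822221,  1.51166229],
       [ 0.94946083,  0.24242569, -0.19938384, -0.30359162],
       [-0.01033932,  0.65902212,  0.75205248,  1.24176659],
       [ 0.        ,  0.        ,  0.        ,  1.        ]])}
top {'fov_y': 55.67993861117752, 'cx': 320.1078546454911, 'cy': 198.74039117084465, 'T': array([[-0.00477852,  0.99700959, -0.07713008,  0.47000647],
       [-0.99994733, -0.0054647 , -0.00868771, -0.03017835],
       [-0.00908323,  0.0770845 ,  0.99698319,  1.17497391],
       [ 0.        ,  0.        ,  0.        ,  1.        ]])}
{'clock': 0.1, 'joint_pos': array([-1.31761770e+00,  3.13946554e-01,  4.51007004e-02,  1.30359583e+00,
        2.90352730e-06,  1.43121076e+00]), 'qvel': array([ 0.00189805, -0.0027929 ,  0.00173319,  0.00261237,  0.00095951,
        0.00056029]), 'tau': array([ 1.68584684e-03, -4.81727064e+01,  2.99243259e+01,  1.28037517e-02,
       -9.08941274e-05, -5.42347180e-06]), 'tcp_pos': array([ 0.21996803, -0.53079497,  0.24148925]), 'orientation': array([-8.21436595e-04,  9.80778597e-01,  1.95122184e-01, -4.52508698e-05]), 'wrist_force': array([-0.34502627,  1.28538097,  0.0518634 ]), 'ft_torque': array([-0.0062873 , -0.01748925,  0.0226405 ]), 'grip_force': 0.0, 'finger_gap': 0.08536823446323945} 0.011
```

View pics/scene0.png

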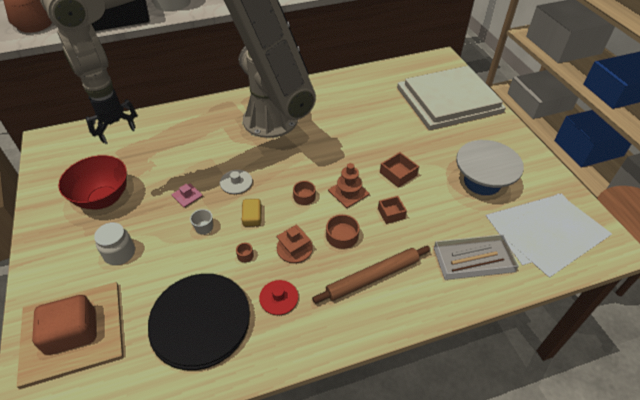

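View pics/top0.png

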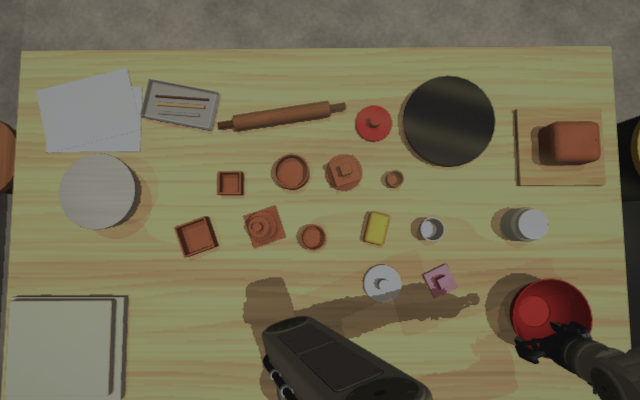

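Run:
```python
import cv2,numpy as np
t=cv2.imread("pics/top0.png");s=cv2.imread("pics/scene0.png")
a=cv2.resize(t[145:265,165:415],None,fx=3.2,fy=3.2,interpolation=cv2.INTER_CUBIC)[:300+84]
b=cv2.resize(s[150:270,225:435],None,fx=3.2,fy=3.2,interpolation=cv2.INTER_CUBIC)
cv2.imwrite("pics/c1.png",cv2.resize(t[145:265,165:415],None,fx=3.2,fy=3.2,interpolation=cv2.INTER_CUBIC))
cv2.imwrite("pics/c2.png",b)
```

```text
(no output)
```

View pics/c1.png

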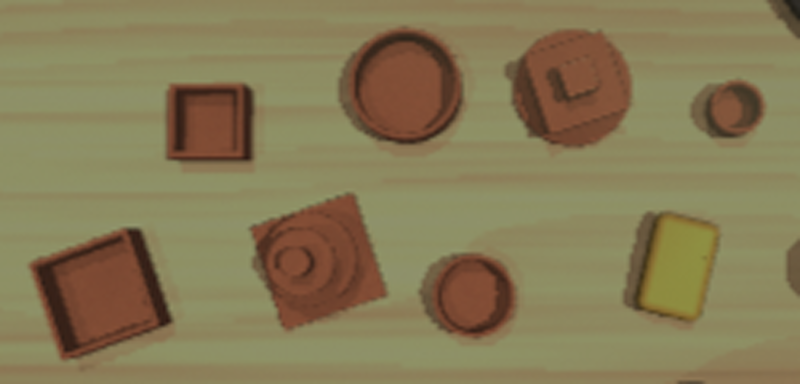

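View pics/c2.png

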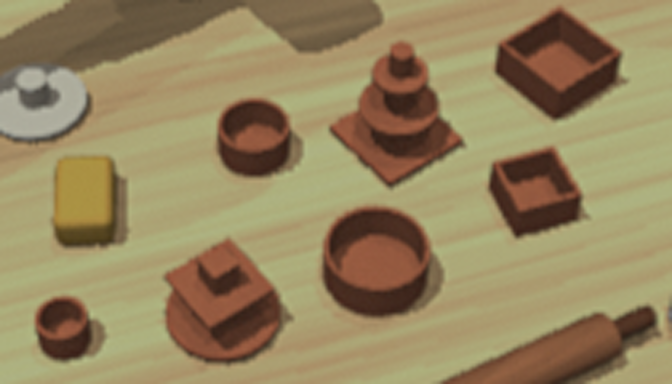

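```bash
cat > h.py <<'E'
from workcell import env
import cv2,numpy as np
def ray(c,px,z):
    px=np.atleast_2d(px).astype(float); f=200/np.tan(np.radians(c["fov_y"]/2))
    d=np.c_[(px[:,0]-c["cx"])/f,-(px[:,1]-c["cy"])/f,-np.ones(len(px))]@c["T"][:3,:3].T
    o=c["T"][:3,3]; return o+d*((z-o[2])/d[:,2])[:,None]
def proj(c,P):
    P=np.atleast_2d(P); f=200/np.tan(np.radians(c["fov_y"]/2))
    q=(P-c["T"][:3,3])@c["T"][:3,:3]; return np.c_[c["cx"]+f*q[:,0]/-q[:,2],c["cy"]-f*q[:,1]/-q[:,2]]
def mask(c):
    h=cv2.cvtColor(c["img"],cv2.COLOR_RGB2HSV).astype(int)
    m=((h[...,0]<14)&(h[...,1]>100)&(h[...,2]>25)).astype(np.uint8)*255
    return m
def blobs(c,amin=150):
    cs,_=cv2.findContours(mask(c),cv2.RETR_EXTERNAL,cv2.CHAIN_APPROX_NONE)
    return [k[:,0] for k in cs if cv2.contourArea(k)>amin]
def plan(p,yaw=None):
    "shift in tool axes (mm) to world p; turn (deg) to yaw of tool x, mod 180"
    from scipy.spatial.transform import Rotation as R
    s=env.get_state();R0=R.from_quat(np.roll(s["orientation"],-1)).as_matrix()
    d=(np.array(p)-s["tcp_pos"])@R0*1000
    y=np.degrees(np.arctan2(R0[1,0],R0[0,0]))
    print("shift mm",d.round(1),"yaw",y.round(1),end=" ")
    if yaw is not None: print("turn",((y-yaw+90)%180-90).round(1),end=" ")
    print("q6 %.2f"%s["joint_pos"][5])
E
python3 - <<'E'
from h import *
c=env.read_camera("top");s=env.read_camera("scene")
for n,k in(("top",c),("scene",s)):
    for b in blobs(k):
        ctr=b.mean(0); print(n,ctr.round(1),len(b),b.min(0),b.max(0),ray(k,ctr,.04)[0,:2].round(3))
E
```

```text
top [550.7 311.5] 243 [509 278] [592 341] [ 0.224 -0.693]
top [312.4 237.1] 73 [300 225] [325 249] [0.443 0.003]
top [195.7 236.4] 122 [175 217] [217 256] [0.447 0.353]
top [264.1 226.3] 123 [244 206] [284 247] [0.476 0.148]
top [229.8 183. ] 91 [217 171] [243 194] [0.607 0.253]
top [343.9 171.8] 101 [326 155] [361 190] [ 0.639 -0.092]
top [291.3 171.4] 98 [274 154] [308 189] [0.641 0.067]
top [570.2 141.9] 176 [538 122] [600 164] [ 0.726 -0.777]
top [  6.  157.7] 157 [  0 121] [ 15 193] [0.689 0.939]
top [373.4 123. ] 102 [355 105] [391 141] [ 0.789 -0.184]
top [274.3 116.6] 237 [218 104] [329 129] [0.811 0.119]
scene [ 63.8 324.8] 193 [ 32 295] [ 96 354] [ 0.714 -0.769]
scene [575.7 317. ] 209 [537 281] [617 359] [1.137 0.56 ]
scene [278.3 296.9] 105 [259 280] [298 314] [ 0.818 -0.191]
scene [370.7 274.1] 245 [313 246] [428 302] [0.831 0.085]
scene [244.4 252. ] 52 [236 243] [252 261] [ 0.636 -0.248]
scene [293.2 245.1] 99 [277 225] [312 262] [ 0.659 -0.1  ]
scene [341.9 230.9] 97 [326 215] [359 248] [0.655 0.061]
scene [391.7 209.2] 79 [378 196] [405 223] [0.624 0.246]
scene [625.8 208.6] 141 [597 186] [639 242] [0.865 0.965]
scene [303.8 192.3] 67 [293 181] [315 204] [ 0.46  -0.003]
scene [348.6 185.5] 109 [328 163] [368 207] [0.48  0.151]
scene [ 94.3 181.5] 176 [ 58 155] [126 209] [ 0.178 -0.675]
scene [398.8 168.8] 92 [380 152] [418 186] [0.462 0.347]
scene [38.8 96.1] 306 [ 0 51] [ 94 148] [-0.408 -0.88 ]
scene [175.5  63.9] 397 [102  22] [248 107] [-0.459 -0.31 ]
scene [379.7  29.3] 455 [285   0] [472  72] [-0.433  0.663]
scene [26.3 13.8] 121 [4 0] [51 31] [-1.168 -0.971]
```

```bash
cat > m.py <<'E'
from h import *
from scipy.optimize import least_squares
def far(c,b,z,kind,r):
    f=200/np.tan(np.radians(c["fov_y"]/2))
    P=ray(c,b,z)[:,:2]; o=c["T"][:2,3]; ctr=P.mean(0); u=(ctr-o)/np.linalg.norm(ctr-o)
    px=.5*np.linalg.norm(c["T"][:3,3]-np.r_[ctr,z])/f; r=r-px
    if kind=="c":
        S=P[(P-ctr)@u>0]
        for _ in range(4):
            q=least_squares(lambda q:np.hypot(*(S-q).T)-r,ctr,loss="soft_l1",f_scale=.002); ctr2=q.x; S=P[(P-ctr2)@u>0.1*r]
        return ctr2.round(4),np.std(np.hypot(*(S-ctr2).T)-r).round(4)
    # square: far edges
    a0=np.radians(cv2.minAreaRect((P*1000).astype(np.float32))[2]); best=[]
    for k in range(4):
        n=np.array([np.cos(a0+k*np.pi/2),np.sin(a0+k*np.pi/2)]); t=np.array([-n[1],n[0]])
        d=(P-ctr)@n; e=P[(d>np.max(d)-.008)&(abs((P-ctr)@t)<.7*r)]
        vx,vy,x,y=cv2.fitLine((e*1000).astype(np.float32),cv2.DIST_HUBER,0,.01,.01).ravel()
        ang=np.degrees(np.arctan2(vy,vx))%90
        best.append((n@u,n,np.array([x,y])/1000,ang))
    best.sort(key=lambda x:-x[0]); ang=[b[3] for b in best]
    w=[(x-ctr)@n for _,n,x,_ in best]
    A=np.array([best[0][1],best[1][1]]); cc=np.linalg.solve(A,[n@x-r for _,n,x,_ in best[:2]])
    return cc.round(4),np.round(ang,1)
E
python3 - <<'E'
from m import *
C={n:env.read_camera(n) for n in("top","scene")}
J={"RL":((291.3,171.4),(342,231),.048,"c",.053),"SL":((195.7,236.4),(399,169),.048,"s",.048),"RM":((312.4,237.1),(304,192),.044,"c",.039),
"SM":((229.8,183),(392,209),.044,"s",.035),"RS":((394,179),(244,252),.040,"c",.026),"plateSL":((264,226),(0,0),.013,"s",.052),"plateRL":((344,172),(293,245),.013,"c",.057)}
for k,(a,s,z,kd,r) in J.items():
    for n,p in(("top",a),("scene",s)):
        for b in blobs(C[n],60):
            if np.hypot(*(b.mean(0)-p))<4: print(k,n,*far(C[n],b,z,kd,r))
c,s=C["top"],C["scene"]
print("knob A",ray(c,(256.9,226.9),.135)[0,:2],ray(s,(350.6,165.6),.135)[0,:2])
print("knob B",ray(c,(345.6,168.8),.09)[0,:2],ray(s,(293.7,230),.09)[0,:2])
x=lambda a:np.c_[a[:,0]/3.2+165,a[:,1]/3.2+145]-.3
print("sq plate A corners",ray(c,x(np.array([[249,229],[353,194],[387,294],[288,329]])),.013)[:,:2].round(4).tolist())
print("B sq plate corners", ray(c,x(np.array([[514,58.],[600,30],[628,108],[545,138]])),.058)[:,:2].round(4).tolist())
E
```

```text
RL top [0.6415 0.0668] 0.0007
RL scene [0.648  0.0647] 0.0011
SL top [0.4464 0.3546] [19.8 19.9 19.3 21. ]
SL scene [0.4509 0.3532] [17.9 19.8 21.1 19.1]
RM top [0.4439 0.0029] 0.0009
RM scene [4.489e-01 1.000e-04] 0.0012
SM top [0.608  0.2554] [86.3  5.  89.7 88.8]
SM scene [0.6129 0.2515] [ 1.6 87.2 89.4 89.6]
RS top [ 0.6171 -0.2429] 0.0061
RS scene [ 0.6257 -0.2474] 0.0009
plateSL top [0.4753 0.1515] [19.  18.2 19.2 19.4]
plateRL top [ 0.6412 -0.0925] 0.0015
plateRL scene [ 0.6285 -0.0932] 0.0062
knob A [0.47394333 0.15263342] [0.48036804 0.15356735]
knob B [ 0.6403133  -0.09480282] [ 0.64095268 -0.09058426]
sq plate A corners [[0.5072, 0.2186], [0.5403, 0.1188], [0.4445, 0.0859], [0.4117, 0.1803]]
B sq plate corners [[0.6637, -0.0365], [0.6895, -0.1168], [0.6162, -0.142], [0.5886, -0.0648]]
```

Run:
```python
from h import *
plan((.475,.153,.20))
```

```text
shift mm [ 497.4 -534.4   42.4] yaw 22.5 q6 1.43
```

```bash
for i in 1; do
python3 -m jog '[[-0.2,0.028,-0.03,0,0],[-0.2,0.028,-0.03,0,0],[-0.2,0.028,-0.03,0,0],[-0.2,0.028,-0.03,0,0],[-0.2,0.028,-0.03,0,0]]' 30
python3 -m jog '[[-0.2,0.028,-0.03,0,0],[-0.2,0.028,-0.03,0,0],[-0.2,0.028,-0.03,0,0],[-0.2,0.028,-0.03,0,0],[-0.2,0.028,-0.03,0,0]]'
python3 -m jog '[[-0.2,0.028,-0.03,0,0],[-0.2,0.028,-0.03,0,0],[-0.2,0.028,-0.03,0.01,0],[-0.2,0.028,-0.03,0.01,0],[-0.2,0.028,-0.03,0.01,0]]'
python3 -m jog '[[-0.2,0.02,-0.02,0.01,0],[-0.2,0,0,0,0],[-0.2,0,0,0,0]]'
done; python3 -c "
from h import *
plan((.475,.153,.119))"
```

```text
clock: 0.72
tcp_pos: [0.2922, -0.3373, 0.2422]
orientation: [0.0, 0.981, 0.195, 0.0]
wrist_force: [1.0, 0.5, 0.3]
finger_gap: 0.0513
grip_force: 0.0
clock: 1.13
tcp_pos: [0.3641, -0.1451, 0.2426]
orientation: [0.0, 0.981, 0.195, 0.0]
wrist_force: [0.4, -0.1, -0.1]
finger_gap: 0.0513
grip_force: 0.0
clock: 1.55
tcp_pos: [0.4357, 0.0458, 0.2128]
orientation: [0.0, 0.981, 0.195, 0.001]
wrist_force: [0.2, 0.5, 0.0]
finger_gap: 0.0517
grip_force: 0.0
clock: 1.8
tcp_pos: [0.4457, 0.0712, 0.202]
orientation: [-0.0, 0.98, 0.197, -0.001]
wrist_force: [0.0, -0.5, -0.0]
finger_gap: 0.0514
grip_force: 0.0
shift mm [ 58.8 -64.1  82.9] yaw 22.7 q6 2.73
```

```bash
python3 -m jog '[[-0.2,0.028,-0.03,0.005,0],[-0.2,0.029,-0.032,0.02,0],[-0.2,0,0,0.025,0],[-0.2,0,0,0.02,0],[-0.2,0,0,0.013,0]]' 
python3 -m jog '[[-0.2,0,0,0,0],[0.4,0,0,0,0],[0.4,0,0,0,0],[0.4,0,0,0,0],[0.4,0,0,0,0]]' 20
python3 -c "
from h import *
for n in('top','scene'):
  c=env.read_camera(n); u=proj(c,(.476,.153,.1))[0].astype(int);im=c['img'][max(0,u[1]-50):u[1]+50,u[0]-65:u[0]+65,::-1];cv2.imwrite('pics/g_%s.png'%n,im)
a=[cv2.imread('pics/g_%s.png'%n) for n in('top','scene')]
cv2.imwrite('pics/g1.png',cv2.resize(np.hstack(a),None,fx=3,fy=3,interpolation=cv2.INTER_CUBIC))"
```

```text
clock: 2.22
tcp_pos: [0.4724, 0.1429, 0.1207]
orientation: [0.0, 0.981, 0.195, -0.001]
wrist_force: [-0.1, -0.6, -0.0]
finger_gap: 0.0514
grip_force: 0.0
clock: 2.63
tcp_pos: [0.4742, 0.1434, 0.1235]
orientation: [0.0, 0.981, 0.195, 0.001]
wrist_force: [0.1, -1.3, 1.8]
finger_gap: 0.0258
grip_force: 5.9
```

View pics/g1.png

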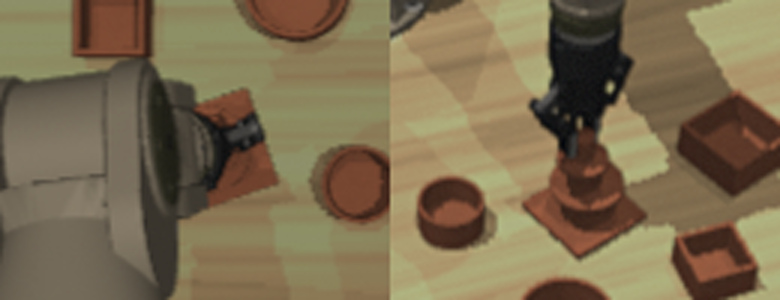

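```bash
python3 -m jog '[[-0.3,0,0,0,0],[-0.3,0,0,0,0],[-0.3,0.004,0,0,-7],[-0.3,0,0,0,-7],[-0.3,0,0,0,-7]]' 
python3 -m jog '[[-0.3,0,0,0,-7],[-0.3,0,0,0,-7],[-0.3,0,0,0,-7],[-0.3,0,0,0,-7],[-0.3,0,0,0,-7]]' 
python3 -m jog '[[-0.3,0,0,0,-7],[-0.3,0,0,0,-7],[-0.3,0,0,0,-7],[-0.3,0,0,0,-7],[-0.3,0,0,0,-7]]' 
python3 -c "
from h import *
plan((.475,.143,.119),112.5)"
```

```text
clock: 3.15
tcp_pos: [0.4769, 0.1455, 0.1221]
orientation: [-0.0, 0.928, 0.374, -0.0]
wrist_force: [-0.5, -0.5, 0.5]
finger_gap: 0.0557
grip_force: 0.0
clock: 3.57
tcp_pos: [0.4767, 0.1455, 0.122]
orientation: [-0.0, 0.772, 0.635, -0.0]
wrist_force: [-0.0, 0.5, 0.0]
finger_gap: 0.0554
grip_force: 0.0
clock: 3.98
tcp_pos: [0.4767, 0.1455, 0.122]
orientation: [-0.0, 0.546, 0.838, -0.0]
wrist_force: [-0.5, -0.7, 0.1]
finger_gap: 0.0555
grip_force: 0.0
shift mm [-1.6 -2.6  3. ] yaw 113.9 turn 1.4 q6 1.29
```

```bash
python3 -m jog '[[0.4,0,0,0,0],[0.4,0,0,0,0],[0.4,0,0,0,0],[0.4,0,0,0,0],[0.4,0,0,0,0]]' 25
python3 -m jog '[[0.4,0,0,0,0],[0.4,0,0,-0.02,0],[0.4,0,0,-0.03,0],[0.4,0,0,-0.03,0],[0.4,0,0,0,0]]' 
python3 -c "
from h import *
plan((.622,-.245,.2))
cc=env.read_camera('top');c=env.read_camera('scene');u=proj(c,(.476,.153,.1))[0].astype(int);im=c['img'][u[1]-65:u[1]+45,u[0]-65:u[0]+65,::-1];cv2.imwrite('pics/g2.png',cv2.resize(im,None,fx=4,fy=4,interpolation=cv2.INTER_CUBIC))
v=cc['img'][150:205,365:420,::-1];cv2.imwrite('pics/g3.png',cv2.resize(v,None,fx=6,fy=6,interpolation=cv2.INTER_CUBIC))"
```

```text
clock: 4.4
tcp_pos: [0.477, 0.1454, 0.1222]
orientation: [0.0, 0.549, 0.836, 0.0]
wrist_force: [-0.5, -0.5, 0.3]
finger_gap: 0.0261
grip_force: 5.7
clock: 4.82
tcp_pos: [0.4798, 0.1458, 0.2077]
orientation: [0.003, 0.548, 0.836, 0.003]
wrist_force: [0.3, 0.6, -0.5]
finger_gap: 0.0263
grip_force: 5.7
shift mm [-415.1  -25.3    8.5] yaw 113.5 q6 1.30
```

View pics/g2.png

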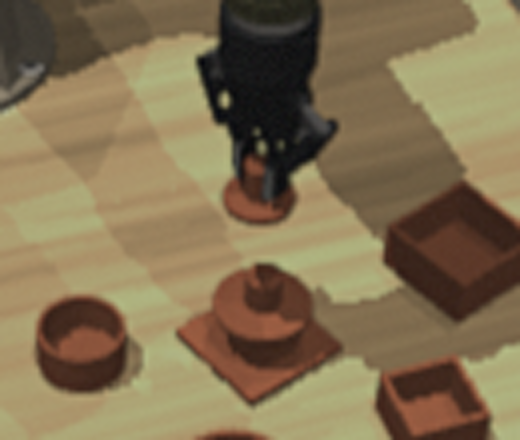

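```bash
python3 -m jog '[[1,0,0,0,0],[1,-0.02,-0.001,0,0],[1,-0.04,-0.0025,0,0],[1,-0.04,-0.0025,0,0],[1,-0.04,-0.0025,0,0]]' 30
python3 -m jog '[[1,-0.04,-0.0025,0,0],[1,-0.04,-0.0025,0,0],[1,-0.04,-0.0025,0.01,0],[1,-0.04,-0.0025,0.02,0],[1,-0.04,-0.0025,0.02,0]]' 
python3 -m jog '[[1,-0.04,-0.0025,0.02,0],[1,-0.02,-0.001,0.02,0],[1,0,0,0,0],[1,0,0,0,0]]' 
python3 -c "
from h import *
plan((.622,-.245,.10))"
```

```text
clock: 5.33
tcp_pos: [0.5241, 0.0127, 0.2005]
orientation: [-0.001, 0.548, 0.837, -0.001]
wrist_force: [2.1, 0.9, 0.0]
finger_gap: 0.0249
grip_force: 30.1
clock: 5.75
tcp_pos: [0.5912, -0.1714, 0.1532]
orientation: [-0.0, 0.549, 0.836, -0.0]
wrist_force: [0.7, 0.7, -0.3]
finger_gap: 0.0249
grip_force: 30.1
clock: 6.08
tcp_pos: [0.6089, -0.2235, 0.1124]
orientation: [-0.004, 0.549, 0.836, -0.0]
wrist_force: [0.5, -0.6, -0.2]
finger_gap: 0.0249
grip_force: 30.1
shift mm [-25.    3.6  12.2] yaw 113.4 q6 0.69
```

```bash
python3 -m jog '[[1,-0.015,0.002,0.005,0],[1,-0.01,0.002,0.01,0],[1,0,0,0,0],[1,0,0,0,0]]' 
python3 -c "
from h import *
plan((.622,-.245,.067))
a=[]
for n in('top','scene'):
  c=env.read_camera(n); u=proj(c,(.622,-.245,.05))[0].astype(int);a.append(c['img'][u[1]-45:u[1]+45,u[0]-50:u[0]+50,::-1])
cv2.imwrite('pics/g4.png',cv2.resize(np.hstack(a),None,fx=4,fy=4,interpolation=cv2.INTER_CUBIC))"
```

```text
clock: 6.42
tcp_pos: [0.6243, -0.2437, 0.1007]
orientation: [-0.001, 0.548, 0.836, -0.0]
wrist_force: [0.5, 0.4, 0.1]
finger_gap: 0.0246
grip_force: 30.1
shift mm [-0.3 -2.6 33.7] yaw 113.5 q6 0.67
```

View pics/g4.png

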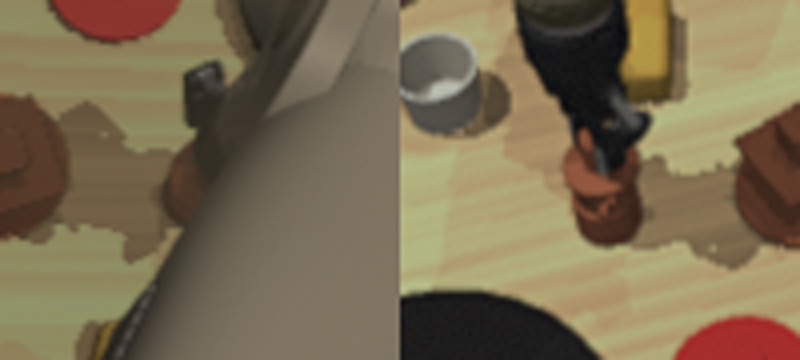

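```bash
python3 -c "
from h import *
c=env.read_camera('scene'); t=env.get_state()['tcp_pos']; print(t)
u=proj(c,(.622,-.245,.05))[0].astype(int); off=u-[50,45]
m=mask(c)[off[1]:off[1]+90,off[0]:off[0]+100]
for r in range(34,64,1):
  k=np.where(m[r,30:65])[0]+30; print(r,(k.min(),k.max(),len(k)) if len(k) else None,end='; ')
th=np.linspace(0,6.28,60)
for z,r,p in((t[2]-.019,.03,t),(t[2]-.027,.03,t),(.04,.026,(.622,-.245)),(0,.026,(.622,-.245))):
  P=proj(c,np.c_[p[0]+r*np.cos(th),p[1]+r*np.sin(th),th*0+z])-off; print('\n',z,P.min(0),P.max(0))
"
```

```text
[ 0.62464941 -0.24370067  0.1018766 ]
34 (np.int64(44), np.int64(47), 4); 35 (np.int64(44), np.int64(47), 4); 36 (np.int64(43), np.int64(57), 6); 37 (np.int64(42), np.int64(58), 9); 38 (np.int64(41), np.int64(58), 10); 39 (np.int64(41), np.int64(58), 10); 40 (np.int64(41), np.int64(59), 12); 41 (np.int64(40), np.int64(59), 14); 42 (np.int64(40), np.int64(59), 16); 43 (np.int64(41), np.int64(58), 16); 44 (np.int64(41), np.int64(58), 18); 45 (np.int64(41), np.int64(58), 18); 46 (np.int64(42), np.int64(58), 17); 47 (np.int64(43), np.int64(58), 16); 48 (np.int64(43), np.int64(58), 16); 49 (np.int64(43), np.int64(59), 17); 50 (np.int64(43), np.int64(59), 17); 51 (np.int64(43), np.int64(59), 17); 52 (np.int64(44), np.int64(59), 16); 53 (np.int64(44), np.int64(59), 16); 54 (np.int64(44), np.int64(59), 16); 55 (np.int64(44), np.int64(59), 16); 56 (np.int64(45), np.int64(59), 15); 57 (np.int64(45), np.int64(58), 14); 58 (np.int64(46), np.int64(58), 13); 59 (np.int64(47), np.int64(57), 11); 60 (np.int64(48), np.int64(55), 8); 61 None; 62 None; 63 None; 
 0.08287660224138704 [40.14827684 31.43286972] [60.25658427 47.59120245]

 0.07487660224138705 [40.50912207 33.03553602] [60.53303151 49.17010495]

 0.04 [42.76011761 40.36726939] [59.78823183 54.23233052]

 0 [44.4426054  47.91385123] [61.12715515 61.67217938]
```

```bash
python3 -m jog '[[1,0,-0.003,0,0],[1,0,0,0.012,0],[1,0,0,0.012,0],[1,0,0,0.003,0],[1,0,0,0,0]]' 
python3 -m jog '[[1,0,0,0.002,0],[1,0,0,0.002,0],[1,0,0,0.001,0],[1,0,0,0,0]]'
```

```text
clock: 6.98
tcp_pos: [0.6207, -0.2451, 0.0728]
orientation: [-0.002, 0.548, 0.836, -0.0]
wrist_force: [-0.6, 0.5, 0.0]
finger_gap: 0.0247
grip_force: 30.1
clock: 7.32
tcp_pos: [0.6221, -0.2459, 0.0694]
orientation: [0.0, 0.548, 0.836, -0.0]
wrist_force: [0.7, 0.0, -0.9]
finger_gap: 0.0245
grip_force: 30.1
```

```bash
python3 -m jog '[[1,0,0,0.001,0],[1,0,0,0,0],[1,0,0,0.001,0],[1,0,0,0,0]]' 
python3 -m jog '[[1,0,0,0.001,0],[1,0,0,0,0]]'
```

```text
clock: 7.65
tcp_pos: [0.6222, -0.2459, 0.0675]
orientation: [0.0, 0.548, 0.836, 0.0]
wrist_force: [0.5, 0.3, -0.5]
finger_gap: 0.0249
grip_force: 30.4
clock: 7.82
tcp_pos: [0.6222, -0.2459, 0.0673]
orientation: [0.0, 0.548, 0.836, -0.0]
wrist_force: [-1.6, 0.7, 4.6]
finger_gap: 0.0252
grip_force: 30.6
```

```bash
python3 -m jog '[[-0.3,0,0,0,0],[-0.3,0,0,0,0],[-0.3,0,0,0,0],[-0.3,0,0,-0.01,0],[-0.3,0,0,-0.04,4]]' 
python3 -m jog '[[-0.3,0,0,-0.03,0],[-0.3,0,0,0,0],[-0.3,0,0,0,0]]'
python3 -c "
from h import *
plan((.641,-.093,.115),109.2)
c=env.read_camera('top')
for b in blobs(c,60):print(b.mean(0))"
```

```text
clock: 8.23
tcp_pos: [0.6178, -0.2437, 0.11]
orientation: [-0.006, 0.577, 0.816, -0.001]
wrist_force: [-0.1, 0.2, -0.4]
finger_gap: 0.0557
grip_force: 0.0
clock: 8.48
tcp_pos: [0.6237, -0.2468, 0.1499]
orientation: [0.003, 0.577, 0.817, 0.0]
wrist_force: [0.4, -1.0, 0.2]
finger_gap: 0.0556
grip_force: 0.0
shift mm [139.3  67.5  34.5] yaw 109.5 turn 0.3 q6 0.73
[550.63793103 317.61206897]
[312.71830986 237.14084507]
[195.67213115 236.44262295]
[264.06557377 226.46721311]
[229.75824176 182.95604396]
[393.6875 176.6875]
[343.63366337 172.16831683]
[291.30612245 171.41836735]
[569.58333333 142.18888889]
[  5.96815287 157.73248408]
[373.39215686 122.95098039]
[274.11814346 116.64556962]
```

```bash
python3 -m jog '[[-0.2,0.036,0.0175,0,0],[-0.2,0.036,0.0175,0,0],[-0.2,0.036,0.0175,0,0],[-0.2,0.031,0.015,0.01,0],[-0.2,0,0,0,0]]' 
python3 -m jog '[[-0.2,0,0,0,0],[-0.2,0,0,0,0]]' 
python3 -c "
from h import *
from m import far
plan((.641,-.093,.075),109.2)
c=env.read_camera('top')
for b in blobs(c,60):
  if np.hypot(*(b.mean(0)-(393.7,176.7)))<6: print(b.mean(0),far(c,b,.048,'c',.03),ray(c,b.mean(0),.048))
c=env.read_camera('scene')
u=proj(c,(.641,-.093,.08))[0].astype(int);im=c['img'][u[1]-45:u[1]+45,u[0]-85:u[0]+65,::-1];cv2.imwrite('pics/g5.png',cv2.resize(im,None,fx=4,fy=4,interpolation=cv2.INTER_CUBIC))
"
```

```text
clock: 8.95
tcp_pos: [0.6374, -0.0854, 0.1333]
orientation: [-0.003, 0.574, 0.819, 0.0]
wrist_force: [-0.2, -0.4, -0.5]
finger_gap: 0.0514
grip_force: 0.0
clock: 9.12
tcp_pos: [0.6386, -0.0922, 0.1352]
orientation: [-0.001, 0.577, 0.817, -0.001]
wrist_force: [-0.6, 0.6, 0.3]
finger_gap: 0.0513
grip_force: 0.0
shift mm [-1.6  2.1 60.2] yaw 109.5 turn 0.3 q6 0.96
[395.30188679 177.24528302] (array([ 0.6202, -0.2451]), np.float64(0.0008)) [[ 0.62047887 -0.24570386  0.048     ]]
```

View pics/g5.png

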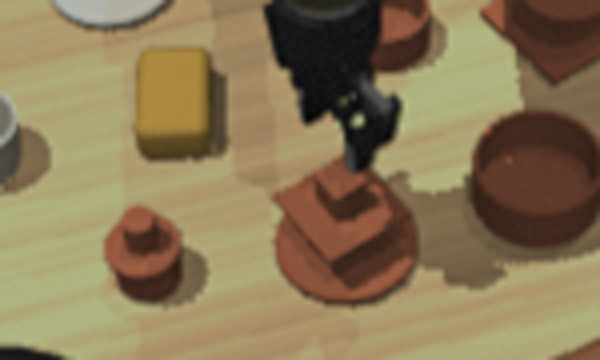

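```bash
python3 -m jog '[[-0.2,-0.002,0.003,0.01,0],[-0.2,0,0,0.02,0],[-0.2,0,0,0.02,0],[-0.2,0,0,0.009,0],[-0.2,0,0,0,0]]' 
python3 -m jog '[[0.3,0,0,0,0],[1,0,0,0,0],[1,0,0,0,0],[1,0,0,0,0]]' 30
python3 -m jog '[[1,0,0,-0.01,0],[1,0,0,-0.03,0],[1,0,0,-0.04,0],[1,0,0,0,0]]'
python3 -c "
from h import *
plan((.610,.2544,.15),89)"
```

```text
clock: 9.63
tcp_pos: [0.6406, -0.0938, 0.074]
orientation: [-0.003, 0.578, 0.816, -0.001]
wrist_force: [-0.7, -0.4, 0.7]
finger_gap: 0.0514
grip_force: 0.0
clock: 9.97
tcp_pos: [0.6434, -0.0934, 0.0784]
orientation: [0.001, 0.577, 0.817, 0.0]
wrist_force: [-0.7, -0.3, -0.7]
finger_gap: 0.0292
grip_force: 32.4
clock: 10.3
tcp_pos: [0.6467, -0.0941, 0.1668]
orientation: [0.006, 0.577, 0.817, 0.002]
wrist_force: [1.3, -1.2, 0.0]
finger_gap: 0.0295
grip_force: 32.5
shift mm [340.8  81.7  15.1] yaw 109.5 turn 20.5 q6 0.96
```

```bash
python3 -m jog '[[1,0.025,0.006,0,0],[1,0.038,0.009,0,0],[1,0.038,0.009,0,0],[1,0.038,0.009,0,0],[1,0.038,0.009,0,0]]' 
python3 -m jog '[[1,0.038,0.009,0,0],[1,0.038,0.009,0,0],[1,0.038,0.009,0,0],[1,0.038,0.009,0,0],[1,0.012,0.003,0,0]]' 
python3 -m jog '[[1,0,0,0.01,7],[1,0,0,0.01,7],[1,0,0,0.01,6.5],[1,0,0,0,0],[1,0,0,0,0]]' 
python3 -c "
from h import *
plan((.610,.2544,.09),89)"
```

```text
clock: 10.72
tcp_pos: [0.6232, 0.0892, 0.1588]
orientation: [0.001, 0.577, 0.816, 0.001]
wrist_force: [0.6, -0.0, -0.6]
finger_gap: 0.0294
grip_force: 32.5
clock: 11.13
tcp_pos: [0.6042, 0.2609, 0.1587]
orientation: [-0.0, 0.575, 0.818, 0.001]
wrist_force: [-0.7, -0.3, -1.3]
finger_gap: 0.0295
grip_force: 32.5
clock: 11.55
tcp_pos: [0.605, 0.255, 0.1276]
orientation: [-0.0, 0.712, 0.702, -0.0]
wrist_force: [0.4, -0.3, -1.1]
finger_gap: 0.029
grip_force: 32.4
shift mm [-0.6  5.  37.6] yaw 89.2 turn 0.2 q6 1.86
```

```bash
python3 -m jog '[[1,0,0.005,0.012,0],[1,0,0,0.015,0],[1,0,0,0.008,0],[1,0,0,0,0],[1,0,0,0,0]]' 
python3 -c "
from h import *
plan((.610,.2544,.0724),89)
t=env.get_state()['tcp_pos'];a=[]
for n in('top','scene'):
  c=env.read_camera(n); u=proj(c,(.61,.2544,.05))[0].astype(int);a.append(c['img'][u[1]-37:u[1]+37,u[0]-40:u[0]+40,::-1])
cv2.imwrite('pics/g6.png',cv2.resize(np.hstack(a),None,fx=5,fy=5,interpolation=cv2.INTER_CUBIC))
# jar angle from start image via hough-ish rect
im=cv2.imread('pics/top0.png')[:,:,::-1].copy();m=mask(dict(img=im))
for p in((230,184),(197,236)):
  cs,_=cv2.findContours(m,0,1)
  for k in cs:
    if cv2.contourArea(k)>150 and np.hypot(*(k[:,0].mean(0)-p))<6: print(cv2.minAreaRect(k))
"
```

```text
clock: 11.97
tcp_pos: [0.61, 0.2549, 0.0918]
orientation: [-0.0, 0.713, 0.701, -0.001]
wrist_force: [0.7, -0.3, -1.1]
finger_gap: 0.0292
grip_force: 32.4
shift mm [-0.5  0.1 19.4] yaw 89.0 turn 0.0 q6 1.86
((230.0, 182.5), (23.0, 26.0), 90.0)
((195.64254760742188, 236.19912719726562), (32.5573616027832, 36.189796447753906), 70.34617614746094)
```

View pics/g6.png

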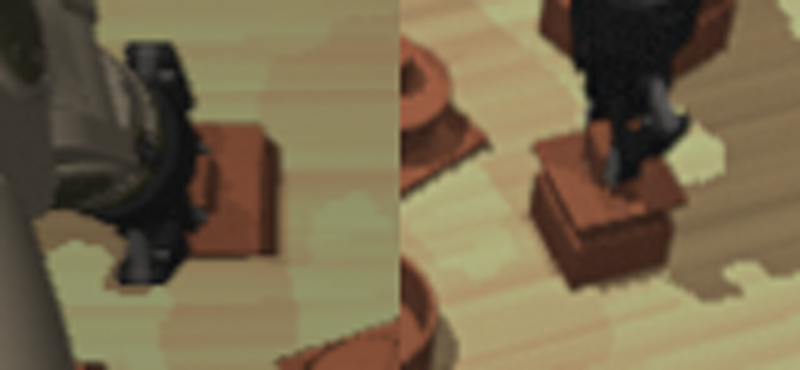

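```bash
python3 -m jog '[[1,0,0,0.008,0],[1,0,0,0.006,0],[1,0,0,0.003,0],[1,0,0,0.001,0],[1,0,0,0,0]]' 
python3 -m jog '[[1,0,0,0.001,0],[1,0,0,0,0]]' 
python3 -m jog '[[1,0,0,0.001,0],[1,0,0,0,0]]'
```

```text
clock: 12.48
tcp_pos: [0.6098, 0.2551, 0.0737]
orientation: [-0.0, 0.713, 0.701, -0.001]
wrist_force: [-0.6, 1.0, -0.6]
finger_gap: 0.0296
grip_force: 32.4
clock: 12.65
tcp_pos: [0.6103, 0.2553, 0.0734]
orientation: [0.0, 0.713, 0.701, 0.0]
wrist_force: [-0.4, -0.6, -0.2]
finger_gap: 0.0293
grip_force: 32.4
clock: 12.82
tcp_pos: [0.6103, 0.2552, 0.0724]
orientation: [0.0, 0.713, 0.701, 0.0]
wrist_force: [0.4, -0.1, -1.3]
finger_gap: 0.0293
grip_force: 32.4
```

```bash
python3 -m jog '[[1,0,0,0.001,0],[1,0,0,0,0]]' 
python3 -m jog '[[1,0,0,0.0005,0],[1,0,0,0,0]]'
```

```text
clock: 12.98
tcp_pos: [0.6104, 0.2553, 0.0722]
orientation: [0.0, 0.713, 0.701, 0.0]
wrist_force: [-2.1, -0.1, 3.0]
finger_gap: 0.0293
grip_force: 33.0
clock: 13.15
tcp_pos: [0.6103, 0.2553, 0.0721]
orientation: [0.0, 0.713, 0.701, 0.0]
wrist_force: [-3.1, -0.7, 6.4]
finger_gap: 0.0298
grip_force: 33.4
```

```bash
python3 -m jog '[[-0.3,0,0,0,0],[-0.3,0,0,0,0],[-0.3,0,0,0,0],[-0.3,0,0,-0.01,0],[-0.3,0,0,-0.04,0]]' 
python3 -m jog '[[-0.3,-0.03,0.0,-0.03,0],[-0.3,-0.04,0,0,0],[-0.3,-0.04,0,0,0],[-0.3,-0.04,0,0,0],[-0.3,-0.04,0,0,0]]'
python3 -m jog '[[-0.3,0,0,0,0],[-0.3,0,0,0,0]]'
python3 -c "
from h import *
plan((.478,.151,.17),89)
a=[]
for n in('top','scene'):
  c=env.read_camera(n); u=proj(c,(.478,.151,.06))[0].astype(int);print(u);a.append(c['img'][u[1]-30:u[1]+30,u[0]-32:u[0]+32,::-1])
cv2.imwrite('pics/g7.png',cv2.resize(np.hstack(a),None,fx=6,fy=6,interpolation=cv2.INTER_CUBIC))"
```

```text
clock: 13.57
tcp_pos: [0.6058, 0.2539, 0.1145]
orientation: [-0.003, 0.713, 0.701, -0.006]
wrist_force: [-0.0, 0.5, -0.1]
finger_gap: 0.0555
grip_force: 0.0
clock: 13.98
tcp_pos: [0.607, 0.0643, 0.1514]
orientation: [0.001, 0.713, 0.701, 0.0]
wrist_force: [1.0, -0.0, 0.2]
finger_gap: 0.0555
grip_force: 0.0
clock: 14.15
tcp_pos: [0.6072, 0.0633, 0.1511]
orientation: [0.0, 0.715, 0.699, 0.0]
wrist_force: [-0.6, 1.3, 0.8]
finger_gap: 0.0551
grip_force: 0.0
shift mm [  84.8 -131.1  -19. ] yaw 88.8 turn -0.2 q6 1.57
[261 225]
[348 181]
```

View pics/g7.png

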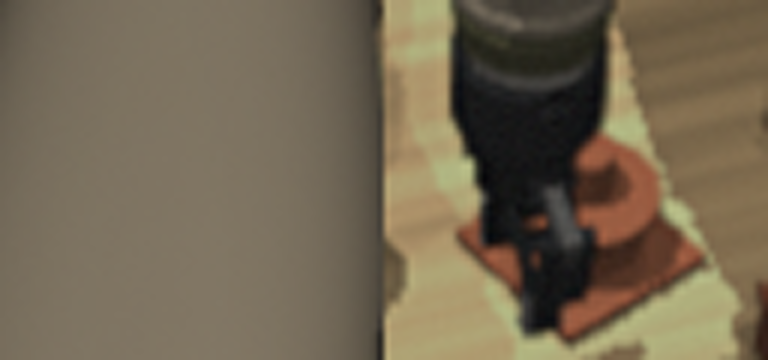

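```bash
python3 -c "
from h import *
from m import far
a=[]
for n,p in(('top',(344,172)),('scene',(293,245))):
  c=env.read_camera(n)
  for b in blobs(c,60):
    if np.hypot(*(b.mean(0)-p))<8: print(n,b.mean(0),len(b),far(c,b,.013,'c',.057),cv2.minEnclosingCircle(b),ray(c,cv2.minEnclosingCircle(b)[0],.011))
plan((.643,-.0935,.1))"
```

```text
top [343.46078431 172.03921569] 102 (array([ 0.6418, -0.0921]), np.float64(0.001)) ((343.3333435058594, 172.0), 18.187389373779297) [[ 0.64275301 -0.09239036  0.011     ]]
scene [294.25274725 247.36263736] 91 (array([ 0.6476, -0.0946]), np.float64(0.0009)) ((294.3999938964844, 248.0), 17.85395622253418) [[ 0.65016926 -0.09443691  0.011     ]]
shift mm [-159.9   38.5   50.5] yaw 89.1 q6 1.57
```

```bash
python3 -m jog '[[-0.2,-0.038,0.009,0.01,0],[-0.2,-0.038,0.009,0.01,0],[-0.2,-0.038,0.009,0.01,0],[-0.2,-0.038,0.009,0.01,0],[-0.2,-0.008,0.002,0.01,0]]' 
python3 -m jog '[[-0.2,0,0,0,0],[-0.2,0,0,0,0]]' 
python3 -c "
from h import *
plan((.6438,-.093,.033))
a=[]
for n in('top',):
  c=env.read_camera(n); u=proj(c,(.478,.151,.06))[0].astype(int);print(u);a.append(c['img'][u[1]-30:u[1]+30,u[0]-32:u[0]+32,::-1])
cv2.imwrite('pics/g8.png',cv2.resize(np.hstack(a),None,fx=8,fy=8,interpolation=cv2.INTER_CUBIC))"
```

```text
clock: 14.77
tcp_pos: [0.644, -0.0989, 0.0999]
orientation: [0.002, 0.714, 0.7, -0.0]
wrist_force: [0.3, 0.1, -0.0]
finger_gap: 0.0513
grip_force: 0.0
clock: 14.93
tcp_pos: [0.6416, -0.0936, 0.0993]
orientation: [-0.001, 0.713, 0.701, -0.0]
wrist_force: [0.9, -0.2, 0.7]
finger_gap: 0.051
grip_force: 0.0
shift mm [ 0.6  2.3 66.3] yaw 89.0 q6 1.32
[261 225]
```

View pics/g8.png

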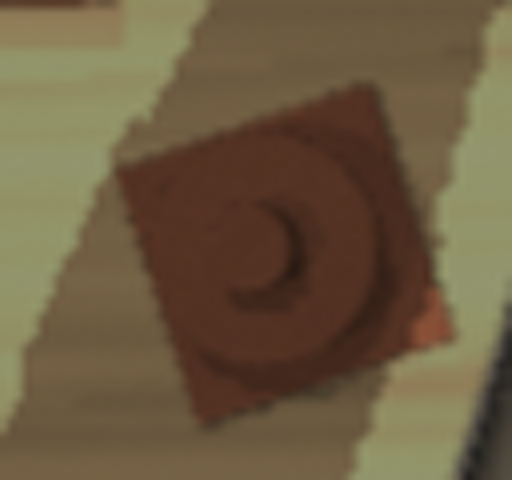

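```bash
python3 -m jog '[[-0.2,0,0.002,0.012,0],[-0.2,0,0,0.02,0],[-0.2,0,0,0.02,0],[-0.2,0,0,0.01,0],[-0.2,0,0,0.003,0]]' 
python3 -m jog '[[0.2,0,0,0,0],[1,0,0,0,0],[1,0,0,0,0],[1,0,0,0,0]]' 35
python3 -m jog '[[1,0,0,-0.01,0],[1,0,0,-0.03,0],[1,0,0,-0.04,0],[1,0,0,-0.01,0],[1,0,0,0,0]]'
python3 -c "
from h import *
plan((.6435,.0658,.12))
c=env.read_camera('top')
print(ray(c,(261.4,225.4),.058),ray(c,(259.8,225.4),.09),ray(c,(264.6,226.6),.013))
P=ray(c,np.array([(118,172),(372,82),(455,342),(207,427)])/8+[228.56,194.56],.013)[:,:2];d=np.roll(P,-1,0)-P;print(P.mean(0),np.degrees(np.arctan2(d[:,1],d[:,0]))%90)
"
```

```text
clock: 15.4
tcp_pos: [0.6426, -0.0929, 0.0331]
orientation: [-0.002, 0.712, 0.702, -0.001]
wrist_force: [-0.2, 0.1, -0.1]
finger_gap: 0.0515
grip_force: 0.0
clock: 15.73
tcp_pos: [0.6447, -0.095, 0.0362]
orientation: [0.001, 0.713, 0.701, 0.0]
wrist_force: [0.6, -0.5, -2.4]
finger_gap: 0.0327
grip_force: 34.9
clock: 16.15
tcp_pos: [0.6474, -0.0959, 0.1311]
orientation: [0.004, 0.713, 0.701, 0.002]
wrist_force: [0.9, 0.3, -3.2]
finger_gap: 0.0331
grip_force: 35.6
shift mm [161.6  -6.9  10.6] yaw 89.0 q6 1.32
[[0.47857897 0.15292444 0.058     ]] [[0.47835558 0.152265   0.09      ]] [[0.47520842 0.15045489 0.013     ]]
[0.47560645 0.15060086] [19.27875908 17.89366643 18.5979633  19.80328096]
```

```bash
python3 -m jog '[[1,0.03,-0.001,0,0],[1,0.038,-0.002,0,0],[1,0.038,-0.002,0,0],[1,0.038,-0.001,0,0],[1,0.016,0,0,0]]' 
python3 -m jog '[[1,0,0,0.01,0],[1,0,0,0.01,0],[1,0,0,0.01,0],[1,0,0,0,0],[1,0,0,0,0]]' 
python3 -c "
from h import *
plan((.6435,.064,.079))
"
```

```text
clock: 16.62
tcp_pos: [0.6386, 0.0696, 0.1229]
orientation: [-0.002, 0.712, 0.702, -0.001]
wrist_force: [-0.5, -0.5, -2.7]
finger_gap: 0.0327
grip_force: 35.5
clock: 17.03
tcp_pos: [0.6396, 0.0638, 0.0933]
orientation: [-0.001, 0.714, 0.7, -0.001]
wrist_force: [0.7, -0.2, -2.0]
finger_gap: 0.0327
grip_force: 35.4
shift mm [ 0.3  3.9 14.3] yaw 88.9 q6 1.56
```

```bash
python3 -m jog '[[1,0,0.004,0,0],[1,0,0,0.004,0],[1,0,0,0.004,0],[1,0,0,0.003,0],[1,0,0,0,0]]' 
python3 -m jog '[[1,0,0,0.001,0],[1,0,0,0,0]]' 
python3 -m jog '[[1,0,0,0.001,0],[1,0,0,0,0]]'
```

```text
clock: 17.45
tcp_pos: [0.6444, 0.0649, 0.0835]
orientation: [-0.0, 0.713, 0.701, -0.0]
wrist_force: [-0.8, -0.0, -2.4]
finger_gap: 0.0325
grip_force: 35.4
clock: 17.62
tcp_pos: [0.6448, 0.0652, 0.0832]
orientation: [-0.0, 0.713, 0.701, -0.0]
wrist_force: [0.7, -0.4, -2.2]
finger_gap: 0.0325
grip_force: 35.4
clock: 17.78
tcp_pos: [0.6449, 0.0652, 0.0823]
orientation: [0.0, 0.713, 0.701, 0.0]
wrist_force: [-0.1, 0.1, -2.9]
finger_gap: 0.033
grip_force: 35.4
```

```bash
python3 -m jog '[[1,0,0,0.001,0],[1,0,0,0,0],[1,0,0,0.001,0],[1,0,0,0,0]]' 
python3 -m jog '[[1,0,0,0.001,0],[1,0,0,0,0]]' 
python3 -m jog '[[1,0,0,0.001,0],[1,0,0,0,0]]'
```

```text
clock: 18.12
tcp_pos: [0.6448, 0.0651, 0.0801]
orientation: [-0.0, 0.713, 0.701, -0.0]
wrist_force: [0.9, 0.3, -1.3]
finger_gap: 0.0329
grip_force: 35.4
clock: 18.28
tcp_pos: [0.6449, 0.0651, 0.0791]
orientation: [-0.0, 0.713, 0.701, -0.0]
wrist_force: [0.2, -0.5, -3.4]
finger_gap: 0.0326
grip_force: 35.4
clock: 18.45
tcp_pos: [0.645, 0.0651, 0.0787]
orientation: [0.0, 0.713, 0.701, 0.0]
wrist_force: [-0.7, -0.3, 0.0]
finger_gap: 0.0328
grip_force: 35.6
```

```bash
python3 -m jog '[[1,0,0,0.0007,0],[1,0,0,0,0],[-0.3,0,0,0,0],[-0.3,0,0,0,0],[-0.3,0,0,0,0]]' 
python3 -m jog '[[-0.3,0,0,-0.01,0],[-0.3,0,0,-0.03,0],[-0.3,0,0,-0.03,0],[-0.3,0,0,0,0],[-0.3,0,0,0,0]]'
python3 -c "
from h import *
plan((.4804,.1515,.13))"
```

```text
clock: 18.87
tcp_pos: [0.6452, 0.0651, 0.0777]
orientation: [0.0, 0.713, 0.701, 0.0]
wrist_force: [-0.3, -0.3, -0.8]
finger_gap: 0.0553
grip_force: 0.0
clock: 19.28
tcp_pos: [0.6469, 0.0651, 0.151]
orientation: [0.002, 0.713, 0.701, 0.002]
wrist_force: [-0.6, 0.3, -0.6]
finger_gap: 0.0557
grip_force: 0.0
shift mm [  83.5 -168.1   19.9] yaw 89.0 q6 1.57
```

```bash
python3 -m jog '[[-0.2,0.018,-0.036,0,0],[-0.2,0.018,-0.036,0,0],[-0.2,0.018,-0.036,0,0],[-0.2,0.018,-0.036,0.01,0],[-0.2,0.0115,-0.024,0.01,0]]' 
python3 -m jog '[[-0.2,0,0,0,0],[-0.2,0,0,0,0]]' 
python3 -c "
from h import *
plan((.4804,.1515,.077))"
```

```text
clock: 19.7
tcp_pos: [0.4745, 0.1526, 0.1268]
orientation: [-0.001, 0.713, 0.701, -0.001]
wrist_force: [-0.1, -0.1, 0.0]
finger_gap: 0.0511
grip_force: 0.0
clock: 19.87
tcp_pos: [0.4759, 0.152, 0.1266]
orientation: [-0.001, 0.712, 0.702, -0.001]
wrist_force: [1.3, -0.3, -0.1]
finger_gap: 0.0512
grip_force: 0.0
shift mm [-0.4  4.7 49.6] yaw 89.1 q6 1.73
```

```bash
python3 -m jog '[[-0.2,0,0.0045,0.01,0],[-0.2,0,0,0.02,0],[-0.2,0,0,0.012,0],[-0.2,0,0,0.006,0],[-0.2,0,0,0,0]]' 
python3 -m jog '[[0.2,0,0,0,0],[1,0,0,0,0],[1,0,0,0,0],[1,0,0,0,0]]' 30
python3 -m jog '[[1,0,0,-0.01,0],[1,0,0,-0.03,0],[1,0,0,-0.01,0],[1,0,0,0,0],[1,0,0,0,0]]'
python3 -c "
from h import *
plan((.4459,.0019,.12))"
```

```text
clock: 20.28
tcp_pos: [0.4831, 0.1507, 0.0777]
orientation: [-0.001, 0.714, 0.7, -0.001]
wrist_force: [0.0, -0.2, -0.3]
finger_gap: 0.0515
grip_force: 0.0
clock: 20.62
tcp_pos: [0.4836, 0.1515, 0.0802]
orientation: [0.0, 0.713, 0.701, 0.001]
wrist_force: [0.1, -0.1, -2.3]
finger_gap: 0.0311
grip_force: 29.7
clock: 21.03
tcp_pos: [0.4838, 0.1516, 0.1305]
orientation: [0.001, 0.713, 0.701, 0.001]
wrist_force: [-0.1, 0.7, -1.0]
finger_gap: 0.0311
grip_force: 30.0
shift mm [-150.4  -35.3   10.4] yaw 89.0 q6 1.73
```

```bash
python3 -m jog '[[1,-0.03,-0.007,0,0],[1,-0.038,-0.009,0,0],[1,-0.038,-0.009,0,0],[1,-0.03,-0.007,0,0],[1,-0.014,-0.003,0,0]]' 
python3 -m jog '[[1,0,0,0.01,0],[1,0,0,0.015,0],[1,0,0,0.012,0],[1,0,0,0,0],[1,0,0,0,0]]' 
python3 -c "
from h import *
plan((.4459,.0019,.0742))
"
```

```text
clock: 21.45
tcp_pos: [0.4432, -0.0003, 0.1283]
orientation: [-0.001, 0.714, 0.7, -0.001]
wrist_force: [-0.1, 0.6, -0.5]
finger_gap: 0.031
grip_force: 30.0
clock: 21.87
tcp_pos: [0.4438, 0.0023, 0.0914]
orientation: [-0.001, 0.713, 0.701, -0.001]
wrist_force: [0.0, -0.0, 0.0]
finger_gap: 0.0314
grip_force: 30.0
shift mm [-0.4  2.2 17.1] yaw 89.0 q6 1.41
```

```bash
python3 -m jog '[[1,0,0.002,0,0],[1,0,0,0.006,0],[1,0,0,0.005,0],[1,0,0,0.002,0],[1,0,0,0,0]]' 
python3 -m jog '[[1,0,0,0.001,0],[1,0,0,0,0],[1,0,0,0.001,0],[1,0,0,0,0]]' 
python3 -m jog '[[1,0,0,0.001,0],[1,0,0,0,0]]'
```

```text
clock: 22.28
tcp_pos: [0.4468, 0.0022, 0.0791]
orientation: [-0.0, 0.713, 0.701, -0.0]
wrist_force: [0.1, -0.2, -0.9]
finger_gap: 0.031
grip_force: 30.0
clock: 22.62
tcp_pos: [0.4474, 0.002, 0.0776]
orientation: [0.0, 0.713, 0.701, 0.0]
wrist_force: [0.3, -0.5, -1.1]
finger_gap: 0.031
grip_force: 30.0
clock: 22.78
tcp_pos: [0.4473, 0.002, 0.0766]
orientation: [0.0, 0.713, 0.701, -0.0]
wrist_force: [0.0, 0.7, -0.9]
finger_gap: 0.0307
grip_force: 30.0
```

```bash
python3 -m jog '[[1,0,0,0.001,0],[1,0,0,0,0],[1,0,0,0.001,0],[1,0,0,0,0]]' 
python3 -m jog '[[1,0,0,0.001,0],[1,0,0,0,0]]'
```

```text
clock: 23.12
tcp_pos: [0.4472, 0.002, 0.0745]
orientation: [-0.0, 0.713, 0.701, -0.0]
wrist_force: [-0.3, -0.1, -2.1]
finger_gap: 0.031
grip_force: 30.0
clock: 23.28
tcp_pos: [0.4473, 0.002, 0.074]
orientation: [0.0, 0.713, 0.701, -0.0]
wrist_force: [-1.1, 0.5, 3.9]
finger_gap: 0.031
grip_force: 30.3
```

```bash
python3 -m jog '[[-0.3,0,0,0,0],[-0.3,0,0,0,0],[-0.3,0,0,0,0],[-0.3,0,0,-0.01,0],[-0.3,0,0,-0.03,0]]' 
python3 -m jog '[[-0.3,0,0,-0.03,-6.7],[-0.3,0,0,0,-6.7],[-0.3,0,0,0,-6.6],[-0.3,0,0,0,0],[-0.3,0,0,0,0]]'
python3 -c "
from h import *
from m import far
for n,p in(('top',(264,227)),('scene',(349,190)),('top',(196,236)),('scene',(399,169))):
  c=env.read_camera(n)
  for b in blobs(c,60):
    if np.hypot(*(b.mean(0)-p))<9:
      z,r=(.013,.052) if p[0] in(264,349) else (.048,.048)
      P=ray(c,b,z)[:,:2]; print(n,p,far(c,b,z,'s',r),cv2.minAreaRect((P*1000).astype(np.float32)))
plan((.478,.151,.1),108.8)
"
```

```text
clock: 23.7
tcp_pos: [0.4442, 0.0025, 0.1106]
orientation: [-0.003, 0.713, 0.701, -0.002]
wrist_force: [0.1, 0.1, -0.2]
finger_gap: 0.0558
grip_force: 0.0
clock: 24.12
tcp_pos: [0.4472, 0.0021, 0.1435]
orientation: [-0.0, 0.582, 0.813, -0.0]
wrist_force: [-0.4, -0.5, -0.9]
finger_gap: 0.0554
grip_force: 0.0
top (264, 227) (array([0.4754, 0.1517]), array([19.1, 18.2, 20.1,  4.5], dtype=float32)) ((475.72454833984375, 152.24362182617188), (101.86203002929688, 102.83350372314453), 18.194738388061523)
scene (349, 190) (array([0.4815, 0.1508]), array([15.2, 18.7, 20.3, 19.4], dtype=float32)) ((481.38250732421875, 150.31155395507812), (106.70436096191406, 104.95894622802734), 18.6975154876709)
top (196, 236) (array([0.4464, 0.3546]), array([19.8, 19.9, 19.3, 20.7], dtype=float32)) ((447.6669006347656, 349.6536865234375), (96.75296020507812, 106.42909240722656), 19.386608123779297)
scene (399, 169) (array([0.4509, 0.3534]), array([20.2, 19.8, 19.7, 18.8], dtype=float32)) ((467.99957275390625, 343.21722412109375), (121.99085998535156, 127.12845611572266), 19.864885330200195)
shift mm [130.8  77.6  43.2] yaw 108.9 turn 0.1 q6 1.07
```

```bash
python3 -m jog '[[-0.2,0.033,0.0195,0,0],[-0.2,0.033,0.0195,0,0],[-0.2,0.033,0.0195,0,0],[-0.2,0.032,0.019,0.02,0],[-0.2,0,0,0.02,0]]' 
python3 -m jog '[[-0.2,0,0,0,0],[-0.2,0,0,0,0]]' 
python3 -c "
from h import *
plan((.4778,.1508,.033),108.8)"
```

```text
clock: 24.73
tcp_pos: [0.4804, 0.156, 0.1045]
orientation: [0.001, 0.579, 0.815, 0.003]
wrist_force: [-0.3, 0.2, -0.3]
finger_gap: 0.0513
grip_force: 0.0
clock: 24.9
tcp_pos: [0.4762, 0.1507, 0.1027]
orientation: [-0.001, 0.581, 0.814, -0.002]
wrist_force: [0.4, 0.5, 0.6]
finger_gap: 0.0513
grip_force: 0.0
shift mm [-0.4  1.9 69.7] yaw 109.0 turn 0.2 q6 1.38
```

```bash
python3 -m jog '[[-0.2,0,0.001,0.014,0],[-0.2,0,0,0.022,0],[-0.2,0,0,0.02,0],[-0.2,0,0,0.01,0],[-0.2,0,0,0.003,0]]' 
python3 -m jog '[[0.2,0,0,0,0],[1,0,0,0,0],[1,0,0,0,0],[1,0,0,0,0]]' 35
python3 -m jog '[[1,0,0,-0.01,0],[1,0,0,-0.03,0],[1,0,0,-0.04,0],[1,0,0,-0.01,0],[1,0,0,0,0]]'
python3 -c "
from h import *
plan((.4484,.3536,.12),109.8)"
```

```text
clock: 25.32
tcp_pos: [0.4779, 0.1497, 0.0341]
orientation: [-0.001, 0.582, 0.813, -0.001]
wrist_force: [-0.8, -0.8, -0.3]
finger_gap: 0.0512
grip_force: 0.0
clock: 25.65
tcp_pos: [0.4796, 0.1509, 0.0359]
orientation: [0.001, 0.581, 0.814, 0.0]
wrist_force: [0.3, -0.1, 1.7]
finger_gap: 0.0316
grip_force: 36.0
clock: 26.07
tcp_pos: [0.4817, 0.1515, 0.1293]
orientation: [0.003, 0.581, 0.814, 0.003]
wrist_force: [-0.3, 0.8, -2.1]
finger_gap: 0.0312
grip_force: 35.8
shift mm [201.9  34.3   9.3] yaw 109.0 turn -0.8 q6 1.38
```

```bash
python3 -m jog '[[1,0.025,0.0045,0,0],[1,0.037,0.006,0,0],[1,0.037,0.006,0,0],[1,0.037,0.006,0,0],[1,0.037,0.006,0,0]]' 
python3 -m jog '[[1,0.028,0.005,0,-0.8],[1,0,0,0,0],[1,0,0,0.01,0],[1,0,0,0.01,0],[1,0,0,0,0]]' 
python3 -m jog '[[1,0,0,0,0],[1,0,0,0,0]]' 
python3 -c "
from h import *
plan((.4484,.3536,.0789),109.8)
t=env.get_state()['tcp_pos'];a=[]
for n in('top','scene'):
  c=env.read_camera(n); u=proj(c,(.4484,.3536,.06))[0].astype(int);a.append(c['img'][u[1]-37:u[1]+37,u[0]-40:u[0]+40,::-1])
cv2.imwrite('pics/g9.png',cv2.resize(np.hstack(a),None,fx=5,fy=5,interpolation=cv2.INTER_CUBIC))
"
```

```text
clock: 26.48
tcp_pos: [0.4479, 0.3249, 0.1235]
orientation: [-0.0, 0.581, 0.814, -0.001]
wrist_force: [0.5, -0.0, -2.1]
finger_gap: 0.0316
grip_force: 35.7
clock: 26.9
tcp_pos: [0.443, 0.3498, 0.1012]
orientation: [-0.001, 0.575, 0.818, -0.003]
wrist_force: [-0.2, -0.5, -2.2]
finger_gap: 0.0311
grip_force: 35.6
clock: 27.07
tcp_pos: [0.445, 0.3507, 0.1043]
orientation: [-0.0, 0.576, 0.818, -0.001]
wrist_force: [-0.9, -0.2, -1.9]
finger_gap: 0.0313
grip_force: 35.6
shift mm [ 1.6  4.3 25.4] yaw 109.7 turn -0.1 q6 1.75
```

View pics/g9.png

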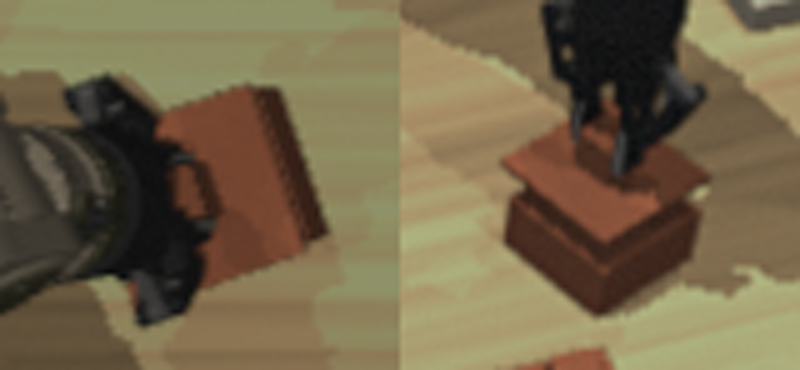

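The large square lid hangs over its jar, edges parallel (scene: plate corner at crop (610,240) above jar corner (600,312)). I'll shift 4 mm and lower.

```bash
python3 -m jog '[[1,0.0015,0.0035,0.004,0],[1,0,0,0.006,0],[1,0,0,0.006,0],[1,0,0,0.003,0],[1,0,0,0,0]]' 
python3 -m jog '[[1,0,0,0.001,0],[1,0,0,0,0],[1,0,0,0.001,0],[1,0,0,0,0]]' 
python3 -m jog '[[1,0,0,0.001,0],[1,0,0,0,0]]'
```

```text
clock: 27.58
tcp_pos: [0.4469, 0.354, 0.0845]
orientation: [-0.0, 0.575, 0.818, -0.001]
wrist_force: [0.0, -0.3, -2.2]
finger_gap: 0.0307
grip_force: 35.7
clock: 27.92
tcp_pos: [0.4478, 0.3546, 0.0839]
orientation: [0.0, 0.575, 0.818, 0.0]
wrist_force: [0.2, -1.3, -3.0]
finger_gap: 0.0312
grip_force: 35.7
clock: 28.08
tcp_pos: [0.4477, 0.3545, 0.0828]
orientation: [0.0, 0.575, 0.818, 0.0]
wrist_force: [0.8, 0.8, -2.3]
finger_gap: 0.0309
grip_force: 35.7
```

```bash
python3 -m jog '[[1,0,0,0.001,0],[1,0,0,0,0],[1,0,0,0.001,0],[1,0,0,0,0]]' 
python3 -m jog '[[1,0,0,0.001,0],[1,0,0,0,0]]' 
python3 -m jog '[[1,0,0,0.001,0],[1,0,0,0,0]]'
```

```text
clock: 28.42
tcp_pos: [0.4477, 0.3544, 0.0807]
orientation: [-0.0, 0.575, 0.818, -0.0]
wrist_force: [0.1, -0.5, -2.6]
finger_gap: 0.0314
grip_force: 35.7
clock: 28.58
tcp_pos: [0.4477, 0.3544, 0.0797]
orientation: [-0.0, 0.575, 0.818, -0.0]
wrist_force: [-0.0, -0.2, -2.5]
finger_gap: 0.0312
grip_force: 35.7
clock: 28.75
tcp_pos: [0.4479, 0.3546, 0.0789]
orientation: [0.0, 0.575, 0.818, 0.0]
wrist_force: [1.0, -0.8, -1.2]
finger_gap: 0.0312
grip_force: 35.8
```

Contact beginning at the expected height; a half millimetre more, release, rise, retreat and look.

```bash
python3 -m jog '[[1,0,0,0.0007,0],[1,0,0,0,0],[-0.3,0,0,0,0],[-0.3,0,0,0,0],[-0.3,0,0,0,0]]' 
python3 -m jog '[[-0.3,0,0,-0.01,0],[-0.3,0,0,-0.03,0],[-0.3,0,0,-0.04,0],[-0.3,0,0,-0.04,0],[-0.3,0,0,-0.04,0]]'
python3 -m jog '[[-0.3,-0.03,-0.02,0,0],[-0.3,-0.035,-0.02,0,0],[-0.3,-0.035,-0.02,0,0],[-0.3,-0.035,-0.02,0,0],[-0.3,-0.035,0,0,0]]'
python3 -m jog '[[-0.3,-0.04,0,0,0],[-0.3,-0.04,0,0,0],[-0.3,-0.04,0,0,0],[-0.3,-0.04,0,0,0],[-0.3,-0.04,0,0,0]]'
python3 -m jog '[[-0.3,-0.04,0,0,0],[-0.3,-0.04,0,0,0],[-0.3,-0.03,0,0,0],[-0.3,0,0,0,0],[-0.3,0,0,0,0]]'
python3 -c "
from h import *
c=env.read_camera('top');d=env.read_camera('scene')
a=cv2.resize(c['img'][140:265,165:415,::-1],(760,380),interpolation=cv2.INTER_CUBIC);cv2.imwrite('pics/f1.png',a)
cv2.imwrite('pics/f2.png',cv2.resize(d['img'][140:270,225:435,::-1],None,fx=3.5,fy=3.5,interpolation=cv2.INTER_CUBIC))"
```

```text
clock: 29.17
tcp_pos: [0.448, 0.3546, 0.0782]
orientation: [0.0, 0.575, 0.818, 0.0]
wrist_force: [-0.7, 0.7, -0.2]
finger_gap: 0.0553
grip_force: 0.0
clock: 29.58
tcp_pos: [0.4473, 0.3543, 0.2405]
orientation: [0.0, 0.575, 0.818, -0.0]
wrist_force: [1.9, 0.1, -0.2]
finger_gap: 0.0558
grip_force: 0.0
clock: 30.0
tcp_pos: [0.4267, 0.1657, 0.2392]
orientation: [-0.0, 0.574, 0.819, -0.001]
wrist_force: [-0.3, -0.6, -0.3]
finger_gap: 0.0556
grip_force: 0.0
clock: 30.42
tcp_pos: [0.4982, -0.0227, 0.2393]
orientation: [0.001, 0.575, 0.818, 0.0]
wrist_force: [1.0, 1.1, 0.1]
finger_gap: 0.0554
grip_force: 0.0
clock: 30.83
tcp_pos: [0.5353, -0.1258, 0.2384]
orientation: [-0.0, 0.576, 0.817, 0.0]
wrist_force: [-0.0, 1.7, 0.5]
finger_gap: 0.0557
grip_force: 0.0
```

View pics/f2.png

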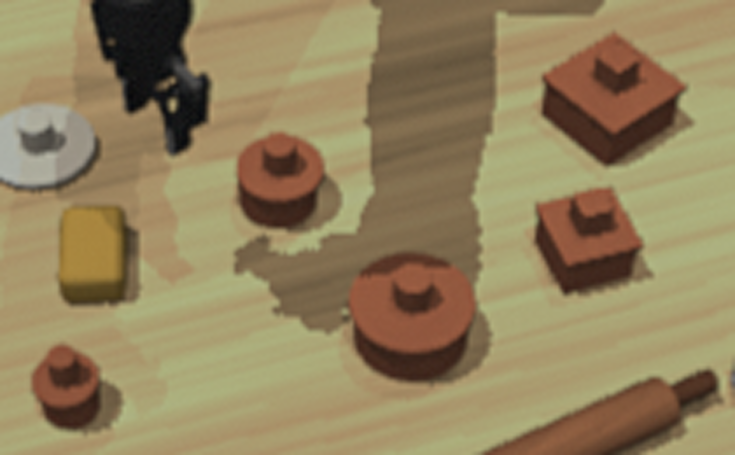

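View pics/f1.png

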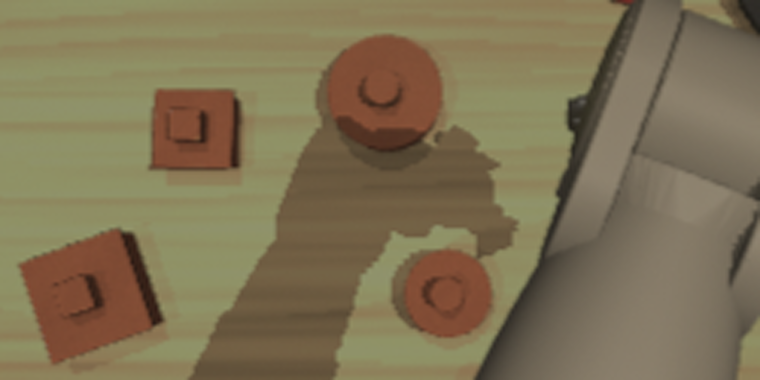

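All five lids sit level and square on their own jars (scene crop: knobs at (281,150), (413,283), (65,360), (594,210) and (617,65)), and the gripper is clear of everything.

```bash
python3 -c "
from workcell import env
print(env.hand_in())"
```

```text
the job is handed in; nothing more can be done
None
```

All five lids are seated on their own jars, with both square lids squared up in the final camera views, and the job was handed in at about 31 s; no verdict came back.

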